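# Find the hidden reset under the control box cover

### The job

Take the flat screwdriver from the rack, lever up the cover of the control box with its blade and swing the cover well open, then feel along the channel with the blade tip until it finds the hidden reset plunger and push that fully in. Touch the control box only with the screwdriver, leave the cover open, hang the screwdriver back in its own hole in the rack, and leave the other things where they are.

Things in the scene. Friction and masses are not known exactly. Their poses are not given: they have to be found in the camera images.
- control_box: Grey steel control box screwed to the bench, 110 (x, depth) x 220 (y, width) x 76 mm high; origin under its centre, z up, its -x side is the front, facing the robot. Between its two 45 mm wide end housings (a knob on one, two small lamps on the other) lies a flat hinged cover. Under the cover is a deck, top 66 mm above the bench, with a channel cut into it along the box's y.
- channel_mid (a point): Centre of the channel's floor, 52 mm above the bench, box x -5 mm, y 0; axes are the box's. Channel 12 mm wide (x), 100 mm long (y), 14 mm deep. A hole in its floor, the full 12 mm wide and 16 mm along y, is closed flush by a plunger of the same bare steel, so it cannot be seen; its centre lies on the channel's centre line, anywhere within 30 mm of this point.
- lip_mid (a point): Middle of the lower front edge of the shut cover, 70.5 mm above the bench, box x -64 mm, y 0; fixed to the box, does not move with the cover. The lip overhangs the deck's front by 9 mm. Below it a ledge on the box's front, top 60 mm above the bench, reaches out to box x -69 mm, leaving a slit 10.5 mm high for a blade.
- cover (a joint): Hinge of the cover, rad: 0 shut (flat), grows as its front edge rises, 2.1 fully back. The cover is a plate 128 mm wide, 5 mm thick, hinged along the box's y at box x +50, z 73 mm; its front edge is 114 mm from the hinge line. The stiff hinge (0.16 N m, about 2 N at the lip) holds it at any angle.
- plunger (a joint): Hidden reset plunger in the channel floor, m: 0 flush, 0.010 fully pushed in (down). It slides with about 3 N of friction and stays where it is pushed; the channel floor around it is rigid.
- screwdriver_grip (a point): Middle of the handle of the flat screwdriver: the tool with the straight square black handle, 24 x 24 mm (flats face its x and y), 74 mm long. Axes are the tool's: z runs from blade to handle end; it stands upright in the rack, handle up. The blade tip is 137 mm below this point, the handle's lower shoulder 37 mm below. Shaft 8 mm thick. About 120 g.
- screwdriver_tip (a point): End of the screwdriver's blade, on its axis. Blade 8 mm wide along the tool's y, 3 mm thick along its x, 22 mm long. In the rack it hangs 10 mm above the bench.
- rack: Fixed blue sheet-steel tool rack, 70 (x) x 240 (y) mm, shelf top 110 mm above the bench, shelf 10 mm thick; origin under its centre. Three square through holes of 16 mm at rack y -75, 0 and +75 mm, one tool hanging in each by its shoulder; which tool hangs where varies.
- hex_key: T-handled hex key in the rack, bar handle 80 mm long along its x at 143 mm above its tip; origin at its tip. A bystander.
- awl: Awl with a round wooden handle (35 mm thick, 56 mm tall) in the rack; origin 10 mm below its point. A bystander.
- oil_bottle: Oil bottle, 60 mm thick, 160 mm tall, origin under its centre. A bystander.
- bearing: Steel bearing ring lying flat, 52 mm across, 16 mm high. A bystander.
- wrench: Wrench lying on the bench near the control box, origin on its underside. A bystander.
- hammer: Hammer lying on the bench beyond the control box, origin on its underside. A bystander.
- grease_tin: Closed round tin, 76 mm across, 70 mm tall, origin under its centre. A bystander.
Mind the look-alikes: they are no part of the job. Of the things that look like the part that bears screwdriver_grip, the largest one is meant.

How it is judged:
By the outcome, as a careful person would: the job done as asked, in the order asked, and still so for the second after the job is handed in, with the robot touching nothing.
It also fails if it takes over 72 s, if anything falls off the work surface, if the arm or the gripper's body presses on something with over 40 N, if the wrist force passes 120 N, or if a joint passes its speed limit or range.

### The arm

A 6-joint arm with a two-finger parallel gripper is mounted at the origin on the work surface. World frame = base frame: x ahead of the robot, y to its left, z up, the work surface at z = 0. Lengths are in m, angles in rad, forces in N, time in s.
With the tool pointing down it reaches from about 0.375 to 0.975 m from the base axis. Payload 3.8 kg.
Tool frame: the origin (TCP) lies midway between the tips of the shut fingers; the grasp point (between the pads) lies 19 mm behind it; z points along the fingers, y is the line along which they close (so a half turn about z gives the same grasp; the last joint's range is limited). The gripper opens to 88 mm and grips with 3 to 60 N. Pads are 18 mm wide; open, the fingers measure 123 mm over their backs; the gripper's body (75 mm by 187 mm) begins 45 mm behind the grasp point.
Start: joints at [-1.219, 0.264, 1.604, -0, 1.274, -0.037], TCP at [0.256, -0.625, 0.239] pointing down, gripper open.
Joint ranges: [-2.63, 2.63], [-0.94, 2.18], [0.31, 2.57], [-1.31, 4.45], [0, 2.66], [-2.55, 2.55]. Speed limits (rad/s): [2.57, 2.57, 3.14, 3.14, 3.14, 3.14].

### API

Orientations are given as a rotation vector (axis times angle).
In Python, from cell import manip, inverse_kinematics, cams, order gives the robot as it stands. Calls block until the motion is done:
- manip.move_pose(position, orientation): joint-space move of the TCP to a pose.
- manip.move_linear(position, rate=0.15, rot=None): straight line of the TCP; rot=None keeps the orientation; rate is the mean speed in m/s.
- manip.set_joints(angles): joint-space move.
- manip.set_gripper(opening, force=None): finger opening in m; force is the grip in N (None keeps the last); returns when the fingers have stopped.
- manip.dwell(seconds).
- inverse_kinematics(position, orientation): joint angles nearest the present ones, or None.
- manip.state(): the state.
- cams.capture(name): name is "side" or "top" or "wrist"; returns a dict with "image" (420x560x3 uint8, blue, green, red), "z_map" (420x560 float32, m along the optical axis (not along the pixel's ray), 0 where there is no reading), "intrinsics" (3x3 intrinsics, pixels), "k1" (the pictures are not rectified: a ray, as slopes to the right and down, at radius r is drawn at 1 + k1 r^2 times it, then the intrinsics apply), "position" and "orientation" of the camera in the world; the wrist camera has in their place "T_tool_cam" (4x4, takes a point from camera to tool coordinates, whose origin is the TCP and whose axes are the flange's). Camera axes: x right, y down, z forward; pixel columns grow to the right and rows downward; lengths in m; the calibration is good to about 2 mm. A picture is of the moment at which its call begins: read the wrist's pose just before it.
A pose or a line that the arm cannot do raises manip.IKError and nothing moves.
- order.close_job(): hands the job in; it is judged then, once.
The state is a dict: "clock": time; "joint_pos": joint angles; "joint_velocities": joint speeds; "tau": joint torques, N m; "tool_pos": TCP position; "tcp_rot": TCP orientation; "contact_force": force on the tool from outside, world axes, zero at the start; "moment": the same for the moment, N m; "gripper_width": finger opening in m; "grasp_force": force on a finger pad.
Only numpy, scipy, OpenCV 4.12 (cv2) and the standard library are available. Lean on these libraries where they do the work, as an engineer would, in place of code of your own. Each camera call takes 0.05 s, during which the arm holds its last target. There are 200 camera calls.

## Working session

There is one attempt and no reset: what is moved stays moved. The work goes in short steps, each a Python script; the robot and the scene stay as the last script left them, time stands still between calls to the robot, and variables do not carry over. Pictures are saved under pics/ and viewed, at most 10 in all, crops included, and the job is handed in when it is done.

```bash
ls; mkdir -p pics
python3 - <<'E'
from cell import manip, cams
import cv2, numpy as np
s=manip.state(); print(s)
for n in ("top","side"):
    c=cams.capture(n); cv2.imwrite(f"pics/{n}1.png",c["image"]); np.savez(f"{n}1.npz",**c)
    print(n,c["intrinsics"],c["k1"],c["position"],c["orientation"])
c=cams.capture("wrist"); print(c["T_tool_cam"],c["k1"],c["intrinsics"])
E
```

```text
pics
{'clock': 0.0, 'joint_pos': array([-1.21888616e+00,  2.64721612e-01,  1.60532137e+00, -2.45820656e-05,
        1.27367739e+00, -3.68841777e-02]), 'joint_velocities': array([ 7.63009903e-04, -4.67511005e-04, -2.08632545e-04,  4.97956192e-05,
        8.86826593e-04,  4.35046302e-04]), 'tau': array([-1.77950227e-03, -5.02111959e+01, -3.56876671e+01,  7.28475256e-02,
        2.94638600e-02, -1.91740046e-04]), 'tool_pos': array([ 0.25564059, -0.62398374,  0.23743766]), 'tcp_rot': array([-3.08035813e+00, -6.06483353e-01,  5.60346490e-04]), 'contact_force': array([-0.30935071, -0.47608707, -0.10090709]), 'moment': array([-0.03661804, -0.00016959, -0.04182278]), 'grasp_force': 0.0, 'gripper_width': 0.08855337620879877}
top [[473.35703732   0.         276.22125176]
 [  0.         473.35703732 219.5111904 ]
 [  0.           0.           1.        ]] -0.12013868604837888 [0.25494496 0.02266547 1.50908838] [-2.10291281  2.12956074 -0.21578567]
side [[476.24185161   0.         280.67846219]
 [  0.         476.24185161 202.27324456]
 [  0.           0.           1.        ]] -0.10439282097324627 [0.29115991 1.17866321 0.76192392] [-0.27086608  2.61157283 -1.55415859]
[[ 1.30999427e-03 -9.53058767e-01 -3.02782545e-01  7.76852425e-02]
 [ 9.99999049e-01  1.37894677e-03 -1.39515548e-05  4.54741915e-04]
 [ 4.30817664e-04 -3.02782239e-01  9.53059668e-01 -1.45436465e-01]
 [ 0.00000000e+00  0.00000000e+00  0.00000000e+00  1.00000000e+00]] -0.06936533423931666 [[327.09676518   0.         280.26360442]
 [  0.         327.09676518 207.66706575]
 [  0.           0.           1.        ]]
```

View pics/top1.png

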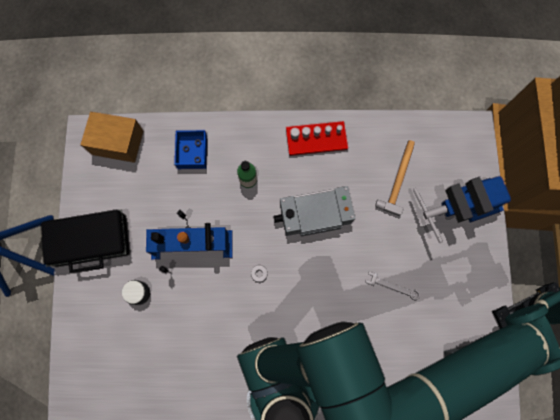

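View pics/side1.png

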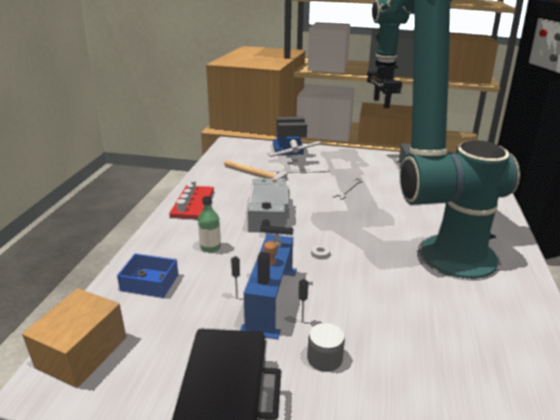

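The top view shows the rack at about (190,242) and the box at about (317,212), with its knob on the left (+y). In the side view the tall square black handle is in the rack's near hole (264,266). Two smaller look-alikes stand beside the rack. Next I'll get coarse poses from the depth data.

```bash
cat > h.py <<'E'
import numpy as np, cv2
from scipy.spatial.transform import Rotation as R
from cell import manip, inverse_kinematics, cams, order
def cap(n,save=None):
    s=manip.state(); c=cams.capture(n)
    if n=="wrist":
        T=np.eye(4); T[:3,:3]=R.from_rotvec(s["tcp_rot"]).as_matrix(); T[:3,3]=s["tool_pos"]; T=T@c["T_tool_cam"]
    else:
        T=np.eye(4); T[:3,:3]=R.from_rotvec(c["orientation"]).as_matrix(); T[:3,3]=c["position"]
    c["T"]=T
    if save: cv2.imwrite(f"pics/{save}.png",c["image"])
    return c
def slopes(c,uv):
    # distorted = (1+k1 r^2)*ideal
    return cv2.undistortPoints(np.asarray(uv,float).reshape(-1,1,2),c["intrinsics"],np.array([float(c["k1"]),0,0,0])).reshape(-1,2)
def cloud(c):
    h,w=c["z_map"].shape; v,u=np.mgrid[:h,:w]
    m=slopes(c,np.c_[u.ravel(),v.ravel()]); z=c["z_map"].ravel()[:,None]
    P=np.c_[m*z,z]@c["T"][:3,:3].T+c["T"][:3,3]; P[z[:,0]<=0]=np.nan
    return P.reshape(h,w,3)
def onplane(c,uv,z):
    d=np.c_[slopes(c,uv),np.ones(len(np.atleast_2d(uv)))]@c["T"][:3,:3].T
    o=c["T"][:3,3]; return o+d*((z-o[2])/d[:,2])[:,None]
def project(c,P):
    q=(np.atleast_2d(P)-c["T"][:3,3])@c["T"][:3,:3]
    return cv2.projectPoints(q,np.zeros(3),np.zeros(3),c["intrinsics"],np.array([float(c["k1"]),0,0,0]))[0].reshape(-1,2)
def rect(xy):
    (cx,cy),(w,h),a=cv2.minAreaRect((np.asarray(xy)*1000).astype(np.float32))
    return np.round([cx,cy,w,h,a],1)
def comps(c,P,mask,minn=20):
    n,l,st,_=cv2.connectedComponentsWithStats(mask.astype(np.uint8))
    for i in range(1,n):
        if st[i,4]>=minn:
            p=P[l==i]; p=p[~np.isnan(p[:,0])]; yield st[i],p
E
python3 - <<'E'
from h import *
c=cap("top"); P=cloud(c); im=c["image"].astype(int)
Z=np.nan_to_num(P[...,2])
hsv=cv2.cvtColor(c["image"],cv2.COLOR_BGR2HSV)
def roi(u0,v0,u1,v1):
    m=np.zeros(Z.shape,bool); m[v0:v1,u0:u1]=1; return m
print("box"); 
for st,p in comps(c,P,roi(270,175,370,250)&(Z>.045)&(Z<.1)): print(st,rect(p[:,:2]),np.median(p[:,2]))
print("rack blue")
for st,p in comps(c,P,roi(135,210,240,275)&(Z>.08)&(Z<.3)): print(st,rect(p[:,:2]),np.median(p[:,2]))
for st,p in comps(c,P,roi(130,200,245,290)&(Z>.135)&(Z<.3),8): print("tool",st,rect(p[:,:2]),np.percentile(p[:,2],[50,95]))
E
```

```text
box
[ 274  186   81   50 2709] [572.2 -98.5 125.1 250.4  10. ] 0.07482238711761746
rack blue
[176 210  10   9  52] [563.3 309.6  17.1  16.4  59.4] 0.11783033470344206
[ 146  223   81   31 1919] [481.7 293.5  78.9 242.2   1.6] 0.11036174978674773
[158 265  10   9  57] [396.  360.4  20.1  16.7  40.4] 0.11863684824455945
tool [205 223   7  28 170] [483.8 217.3  78.9  18.    1.1] [0.15898249 0.1634732 ]
tool [151 232  12  11 114] [481.9 366.4  24.6  25.3  88.4] [0.17999612 0.18584459]
tool [177 232  12  11 104] [482.9 292.5  30.8  29.4  89. ] [0.16000974 0.16664122]
```

```bash
cat >> h.py <<'E'
def down(yaw): # tool z down, tool x at yaw
    c,s=np.cos(yaw),np.sin(yaw)
    return R.from_matrix(np.array([[c,s,0],[s,-c,0],[0,0,-1.]]))
E
python3 - <<'E'
from h import *
manip.move_pose([0.59,-0.1,0.26],down(np.radians(10)).as_rotvec())
c=cap("wrist","boxw"); P=cloud(c); np.savez("boxw.npz",**c)
manip.set_gripper(0.05,60)
manip.move_pose([0.48,0.362,0.25],down(np.radians(1.6)).as_rotvec())
c=cap("wrist","rackw"); np.savez("rackw.npz",**c); print(manip.state()["clock"])
a=np.hstack([cv2.imread("pics/boxw.png"),cv2.imread("pics/rackw.png")])
cv2.imwrite("pics/both.png",cv2.resize(a,(800,300),interpolation=cv2.INTER_AREA))
E
```

```text
4.9667
```

View pics/both.png

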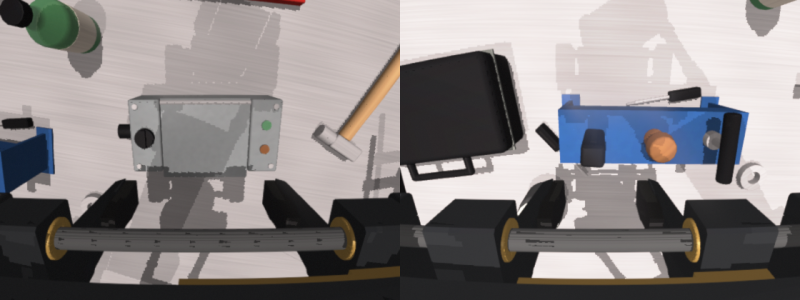

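The left half shows the box with its cover, spanning about (130–282, 95–170). The right half shows the screwdriver's black handle at about (592,148). Now I'll refine both.

Run:
```python
from h import *
for n,lo,hi in (("boxw",.067,.085),("rackw",.1,.117),("rackw",.172,.195)):
    c=dict(np.load(n+".npz")); P=cloud(c); Z=np.nan_to_num(P[...,2])
    hsv=cv2.cvtColor(c["image"],cv2.COLOR_BGR2HSV)
    m=(Z>lo)&(Z<hi); m[265:]=0
    if n=="rackw" and lo<.15: m&=hsv[...,1]>120
    print(n,lo)
    for st,p in comps(c,P,m,60):
        print(st,rect(p[:,:2]),np.round(np.percentile(p[:,2],[10,50,90]),4),np.round(np.median(p,0),4))
c=dict(np.load("boxw.npz"));P=cloud(c)
# edges per line in box frame coarse
a=np.radians(10); ex=np.array([np.cos(a),np.sin(a)]); ey=np.array([-ex[1],ex[0]])
q=P.reshape(-1,3); q=q[~np.isnan(q[:,0])]; d=q[:,:2]-[.572,-.0985]; b=np.c_[d@ex,d@ey,q[:,2]]
t=b[(b[:,2]>.069)&(b[:,2]<.08)&(abs(b[:,0])<.09)&(abs(b[:,1])<.14)]
for y in np.arange(-.11,.111,.01):
    s=t[abs(t[:,1]-y)<.004]
    if len(s): print(round(y,3),np.round(np.percentile(s[:,0],[1,99])*1000,1),round(np.median(s[:,2])*1000,1))
for x in np.arange(-.05,.051,.02):
    s=t[abs(t[:,0]-x)<.006]; print("x",round(x,3),np.round(np.percentile(s[:,1],[.5,99.5])*1000,1))
```

```text
boxw 0.067
[ 77   3  39  68 655] [696.5  93.9  30.7  60.   81.9] [0.0691 0.0762 0.0831] [0.6941 0.0841 0.0762]
[  179   138   217   110 21484] [ 577.2 -111.   119.2  221.1   10.2] [0.0741 0.0752 0.0763] [ 0.5837 -0.1116  0.0752]
[  0 197  35  66 763] [491.1 175.8  77.6  30.4  25.4] [0.07   0.0763 0.0834] [0.4935 0.1733 0.0763]
rackw 0.1
[  222   153   266    77 13147] [483.9 293.   69.9 240.6   1.1] [0.1085 0.1095 0.1104] [0.4921 0.3108 0.1095]
rackw 0.172
[ 252  197   36   38 1178] [483.1 368.   24.   24.1  87.3] [0.1796 0.1829 0.184 ] [0.485  0.3678 0.1829]
-0.11 [-45.1  62.1] 75.6
-0.1 [-44.9  61.7] 75.8
-0.09 [-44.8  62. ] 75.5
-0.08 [-48.4  61.1] 74.9
-0.07 [-54.4  60. ] 75.0
-0.06 [-54.5  60. ] 75.0
-0.05 [-54.5  60. ] 75.0
-0.04 [-54.6  60. ] 75.0
-0.03 [-54.3  60. ] 75.1
-0.02 [-54.6  60. ] 75.0
-0.01 [-54.4  60.2] 75.0
-0.0 [-54.2  60. ] 75.0
0.01 [-54.5  60. ] 75.0
0.02 [-54.5  60. ] 75.0
0.03 [-54.6  60.1] 75.1
0.04 [-54.5  60.1] 75.0
0.05 [-53.5  60. ] 74.7
0.06 [-44.9  61.4] 75.4
0.07 [-45.5  61.8] 75.5
0.08 [-45.9  61.9] 75.5
0.09 [-45.2  61.2] 75.6
0.1 [-43.6  59.3] 74.0
x -0.05 [-117.    93.1]
x -0.03 [-121.1   95.1]
x -0.01 [-121.1   95.1]
x 0.01 [-121.2   95.7]
x 0.03 [-121.1   95.1]
x 0.05 [-121.    94.8]
```

Run:
```python
from h import *
r=down(np.radians(-1.5)).as_rotvec()
manip.move_pose([.483,.368,.2],r)
manip.move_linear([.483,.368,.128],rate=.12)
manip.set_gripper(0.0,60); s=manip.state(); print(s["gripper_width"],s["grasp_force"],s["tool_pos"],s["contact_force"])
manip.move_linear([.483,.368,.32],rate=.25)
c=cap("wrist","grip"); np.savez("grip.npz",**c); s=manip.state(); print(s["gripper_width"],s["grasp_force"],s["clock"],s["contact_force"])
T=np.eye(4);T[:3,:3]=R.from_rotvec(s["tcp_rot"]).as_matrix();T[:3,3]=s["tool_pos"]
uv=project(c,[(T@[0,0,z,1])[:3] for z in (.018,.085,.118)]); print(uv)
u,v=uv[2].astype(int); i=c["image"][max(0,v-100):v+50,u-75:u+75]; cv2.imwrite("pics/gripc.png",cv2.resize(i,None,fx=4,fy=4))
```

```text
0.02341673536808488 59.98699092306197 [0.48329064 0.36824422 0.12860767] [-0.87703571  0.86680083  2.30038934]
0.023461567136052148 59.98641801998019 7.5083 [-0.17275964  0.29599521 -1.5114813 ]
[[279.20155456 252.60117456]
 [279.5582339  213.77792796]
 [279.67356106 201.25452269]]
```

View pics/gripc.png

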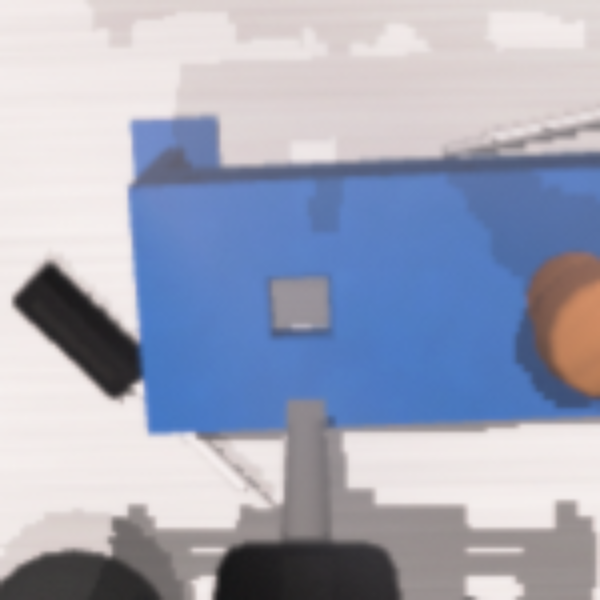

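The blade end sits where predicted, about (280,201) in full-frame pixels. It spans about 9 px there, so its width lies along the gripper's y axis, which suits prying. Next is the pry path.

```bash
cat >> h.py <<'E'
O=np.array([.5828,-.1098,0]); YAW=np.radians(10.2); RB=R.from_euler("z",YAW)
L=.118
def orient(beta): # tool tilted beta from down towards box +x
    return RB*R.from_euler("y",-beta)*down(0)
def tcp(tip,beta): # tip in box frame (m) -> TCP world
    r=orient(beta); return O+RB.apply(tip)-L*r.apply([0,0,1]), r.as_rotvec()
E
cat > pry.py <<'E'
from h import *
B=np.radians(68)
hx,hz=.050,.073
pts=[]
for f in np.radians(np.r_[np.arange(0,20,5),np.arange(20,109,8),109]):
    r=np.interp(np.degrees(f),[5,40],[.1084,.094]); pts.append([hx-r*np.cos(f),0,hz+r*np.sin(f)])
E
python3 - <<'E'
from pry import *
for p in [[-.095,0,.12],[-.095,0,.064],[-.058,0,.064]]+pts[::4]+pts[-1:]:
    q=inverse_kinematics(*tcp(p,B)); print(np.round(p,3),None if q is None else np.round(q,2))
print(orient(0.5).apply([0,0,1]))
for y in (-.03,.03): print(inverse_kinematics(*tcp([-.005,y,.05],0)))
E
```

```text
[-0.095  0.     0.12 ] None
[-0.095  0.     0.064] None
[-0.058  0.     0.064] None
[-0.058  0.     0.073] None
[-0.046  0.     0.108] None
[-0.008  0.     0.147] None
[0.04  0.    0.166] None
[0.081 0.    0.162] [-0.69 -0.15  2.57  1.84  0.83 -0.81]
[0.081 0.    0.162] [-0.69 -0.15  2.57  1.84  0.83 -0.81]
[ 0.47184851  0.08489895 -0.87758256]
[-2.77467781e-01  1.76838055e-01  1.84396451e+00 -4.44089210e-16
  1.12079009e+00  1.11530496e+00]
[-1.83880205e-01  1.37310047e-01  1.88971862e+00 -4.44089210e-16
  1.11456399e+00  1.20889254e+00]
```

Run:
```python
from pry import *
def orient2(psi,beta,roll): return RB*R.from_euler("z",psi)*R.from_euler("y",-beta)*down(0)*R.from_euler("z",roll)
P0=[[-.095,0,.12],[-.095,0,.064],[-.058,0,.064]]+pts[::2]+pts[-1:]
for roll in (0,180,90,-90):
  print("roll",roll)
  for b in (30,40,45,50,55,60,65,70):
    row=[]
    for psi in range(-90,91,15):
        r=orient2(np.radians(psi),np.radians(b),np.radians(roll))
        ok=[inverse_kinematics(O+RB.apply(p)-L*r.apply([0,0,1]),r.as_rotvec()) is not None for p in P0]
        row.append("%2d"%sum(ok))
    print(b,row,len(P0))
```

```text
roll 0
30 [' 0', ' 0', ' 0', '13', '13', '13', '13', '13', '13', '13', '13', '13', '13'] 13
40 [' 0', ' 0', ' 0', ' 0', ' 9', '10', '13', '13', '13', '13', '13', '13', '13'] 13
45 [' 4', ' 0', ' 0', ' 0', ' 7', ' 7', '11', '13', '13', '13', '13', '13', '13'] 13
50 [' 7', ' 4', ' 0', ' 0', ' 3', ' 5', ' 7', '13', '13', '13', '13', '13', '13'] 13
55 ['11', ' 7', ' 3', ' 0', ' 0', ' 4', ' 6', '13', '13', '13', '13', '13', '13'] 13
60 ['13', '13', ' 2', ' 0', ' 0', ' 0', ' 4', '13', '13', '13', '13', '13', '13'] 13
65 ['13', '13', ' 0', ' 0', ' 0', ' 0', ' 3', '13', '13', '13', '13', '13', '13'] 13
70 ['13', '13', ' 0', ' 0', ' 0', ' 0', ' 0', '13', '13', '13', '13', '13', '13'] 13
roll 180
30 ['13', '13', '13', '13', '13', '13', ' 7', ' 0', ' 0', ' 0', ' 1', ' 8', '13'] 13
40 ['13', '13', '13', '12', ' 9', '10', ' 0', ' 0', ' 0', ' 3', ' 7', '13', '13'] 13
45 ['13', '13', '13', ' 9', ' 7', ' 7', ' 0', ' 0', ' 1', ' 6', ' 9', '13', '13'] 13
50 ['13', '13', '13', ' 7', ' 6', ' 5', ' 0', ' 2', ' 6', ' 8', '13', '13', '13'] 13
55 ['13', '13', '12', ' 4', ' 2', ' 0', ' 0', ' 6', ' 8', '11', '13', '13', '13'] 13
60 ['13', '13', ' 5', ' 0', ' 2', ' 0', ' 0', ' 8', '13', '13', '13', '13', '13'] 13
65 ['13', '13', ' 0', ' 0', ' 0', ' 0', ' 3', '13', '13', '13', '13', '13', '13'] 13
70 ['13', '13', ' 0', ' 0', ' 0', ' 0', ' 0', '13', '13', '13', '13', '13', '13'] 13
roll 90
30 ['13', '13', '13', '13', ' 0', ' 1', '13', '13', '13', '13', '13', '13', '13'] 13Traceback (most recent call last):
  File "<stdin>", line 10, in <module>
ValueError: time passes only in moves, steps and waits
```

```bash
cat >> h.py <<'E'
def orient(beta,psi=0): return RB*R.from_euler("z",psi)*R.from_euler("y",-beta)*down(0)
def tcp(tip,beta,psi=0):
    r=orient(beta,psi); return O+RB.apply(tip)-L*r.apply([0,0,1]), r.as_rotvec()
E
python3 - <<'E'
from pry import *
print(np.round(manip.state()["joint_pos"],2), manip.state()["clock"])
for psi in (15,22,30):
  for b in (55,65):
    for p in [[-.10,0,.12],[-.059,0,.064],pts[8],pts[-1]]:
      print(psi,b,np.round(p,3),np.round(inverse_kinematics(*tcp(p,np.radians(b),np.radians(psi))),2))
E
```

```text
[ 0.61  0.1   1.65 -0.    1.39  2.21] 7.5083
15 55 [-0.1   0.    0.12] [-1.18 -0.21  2.49  1.06  1.22 -0.63]
15 55 [-0.059  0.     0.064] [-1.06 -0.05  2.5   1.19  1.07 -0.76]
15 55 [-0.008  0.     0.147] [-0.93 -0.18  2.4   1.16  1.07 -0.48]
15 55 [0.081 0.    0.162] [-0.73 -0.09  2.29  1.22  0.93 -0.39]
15 65 [-0.1   0.    0.12] [-1.31 -0.04  2.53  1.17  1.33 -0.9 ]
15 65 [-0.059  0.     0.064] [-1.18  0.13  2.52  1.31  1.21 -1.05]
15 65 [-0.008  0.     0.147] [-1.04 -0.05  2.46  1.33  1.19 -0.77]
15 65 [0.081 0.    0.162] [-0.82  0.    2.37  1.46  1.05 -0.7 ]
22 55 [-0.1   0.    0.12] [-1.17 -0.11  2.41  1.    1.28 -0.69]
22 55 [-0.059  0.     0.064] [-1.06  0.04  2.41  1.12  1.14 -0.79]
22 55 [-0.008  0.     0.147] [-0.94 -0.08  2.32  1.1   1.16 -0.55]
22 55 [0.081 0.    0.162] [-0.76 -0.    2.21  1.16  1.05 -0.45]
22 65 [-0.1   0.    0.12] [-1.27  0.05  2.43  1.1   1.38 -0.93]
22 65 [-0.059  0.     0.064] [-1.17  0.21  2.42  1.22  1.27 -1.04]
22 65 [-0.008  0.     0.147] [-1.04  0.05  2.37  1.25  1.27 -0.8 ]
22 65 [0.081 0.    0.162] [-0.85  0.09  2.27  1.36  1.16 -0.72]
30 55 [-0.1   0.    0.12] [-1.14 -0.    2.31  0.94  1.35 -0.75]
30 55 [-0.059  0.     0.064] [-1.05  0.13  2.31  1.03  1.22 -0.83]
30 55 [-0.008  0.     0.147] [-0.94  0.03  2.22  1.03  1.25 -0.61]
30 55 [0.081 0.    0.162] [-0.78  0.1   2.11  1.1   1.16 -0.51]
30 65 [-0.1   0.    0.12] [-1.23  0.15  2.32  1.03  1.44 -0.94]
30 65 [-0.059  0.     0.064] [-1.14  0.29  2.3   1.12  1.33 -1.03]
30 65 [-0.008  0.     0.147] [-1.03  0.15  2.25  1.16  1.36 -0.82]
30 65 [0.081 0.    0.162] [-0.86  0.19  2.16  1.26  1.26 -0.73]
```

```bash
cat >> pry.py <<'E'
B=np.radians(62); PSI=np.radians(25)
E
python3 - <<'E'
from pry import *
manip.move_linear([.483,.368,.36],rate=.25)
p,r=tcp([-.13,0,.24],0); manip.move_pose([.46,-.13,.38],r)
s=manip.state(); print(s["clock"],np.round(s["joint_pos"],2),s["tool_pos"])
p,r=tcp([-.12,0,.20],B,PSI); manip.move_pose(p,r)
s=manip.state(); print(s["clock"],np.round(s["joint_pos"],2),s["tool_pos"]-p)
p,r=tcp([-.09,0,.0635],B,PSI); manip.move_linear(p,rate=.15)
s=manip.state(); print(s["clock"],s["tool_pos"]-p,s["contact_force"],s["gripper_width"])
c=cap("wrist","prew"); np.savez("prew.npz",**c); uv=project(c,[O+RB.apply([-.09,0,.0635]),O+RB.apply([-.064,0,.0755]),O+RB.apply([-.064,.064,.0755]),O+RB.apply([-.064,-.064,.0755])]);print(uv)
im=c["image"].copy()
cv2.imwrite("pics/prewc.png",im)
c=cap("side"); cv2.imwrite("pics/sidec.png",cv2.resize(c["image"][90:300,200:430],None,fx=3,fy=2.8))
E
```

```text
9.6333 [-0.33 -0.17  1.8   0.    1.51  1.07] [ 0.46023266 -0.12941635  0.37974332]
11.2 [-1.28 -0.12  2.34  0.99  1.51 -0.72] [ 2.90257526e-04 -5.95131024e-05  2.82702392e-04]
12.2833 [ 0.00022565 -0.00031841  0.00042702] [ 0.28696814 -0.37841449 -2.04757226] 0.023452443735800323
[[279.85874584 200.75382727]
 [292.572203   171.89669181]
 [229.34549413 153.33590668]
 [364.68935171 193.3410814 ]]
```

View pics/prewc.png

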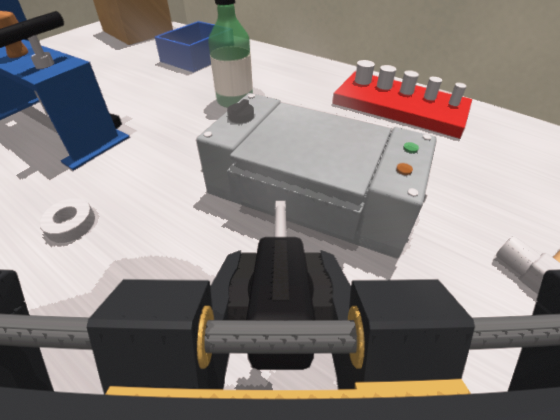

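The view shows the blade tip at about (280,203), just short of the cover's front lip, which runs from about (236,157) to (362,200). A depth check from this close view comes before inserting.

Run:
```python
from pry import *
c=dict(np.load("prew.npz")); P=cloud(c).reshape(-1,3); b=RB.inv().apply(P-O)*1000
t=b[(abs(b[:,1])<55)&(b[:,0]>-90)&(b[:,0]<40)&(b[:,2]>40)&(b[:,2]<90)]
for x0 in range(-74,-50,2):
    s=t[(t[:,0]>=x0)&(t[:,0]<x0+2)&(abs(t[:,1])>10)]
    if len(s): print(x0,len(s),np.round(np.percentile(s[:,2],[2,25,50,75,98]),1))
s=t[(t[:,0]>-50)]; print("cover z",np.median(s[:,2]))
k=b[(abs(b[:,1])<6)&(b[:,0]<-78)&(b[:,0]>-100)&(b[:,2]>55)&(b[:,2]<90)]; i=np.argsort(-k[:,0])[:6]; print("tip",np.round(k[i],1))
```

```text
-72 601 [40.4 45.4 50.6 55.5 59.7]
-70 946 [40.7 46.2 51.8 57.  60. ]
-68 143 [58.6 59.1 59.4 59.7 60.5]
-66 544 [58.7 60.1 72.4 74.  75.5]
-64 333 [58.6 59.5 71.9 74.8 75.6]
-62 302 [58.6 59.4 60.4 74.9 75.7]
-60 278 [58.6 59.5 74.  75.  75.8]
-58 368 [58.8 59.7 61.7 74.8 75.7]
-56 310 [58.8 60.4 62.1 74.8 75.8]
-54 142 [73.9 74.7 75.  75.2 75.7]
-52 144 [74.1 74.7 75.  75.2 75.7]
cover z 74.82277954218843
tip [[-89.2  -3.5  63.9]
 [-90.4  -1.2  64. ]
 [-91.   -3.4  65.5]
 [-91.4  -2.6  65.5]
 [-91.4  -4.5  65.2]
 [-91.5  -0.8  64.9]]
```

Run:
```python
from pry import *
f0=manip.state()["contact_force"]
def go(p,rate):
    q,_=tcp(p,B,PSI); manip.move_linear(q,rate=rate); s=manip.state()
    f=RB.inv().apply(s["contact_force"]-f0); print(np.round(np.array(p)*1e3,1),np.round(f,1),round(s["clock"],2)); return f
ok=True
for x in (-.070,-.0645,-.0605):
    if np.abs(go([x,0,.0635],.06)).max()>8: ok=False; print("contact"); break
if ok:
    for i,p in enumerate(pts[:5]):
        p=list(p); p[0]-=.0025*(i<4)
        f=go(p,.06)
        if np.linalg.norm(f)>15: print("stop"); break
    c=cap("wrist","lift"); np.savez("lift.npz",**c)
```

```text
[-70.    0.   63.5] [-0.8  1.1 -1.5] 12.87
[-64.5   0.   63.5] [ 0.4  1.2 -0.6] 13.12
[-60.5   0.   63.5] [-0.5  1.6 -1.3] 13.37
[-60.9   0.   73. ] [-0.9  0.5 -1.8] 13.68
[-60.5   0.   82.4] [-0.2  0.5 -0.6] 13.98
[-57.2   0.   91.5] [ 0.1  0.9 -1.3] 14.29
[-53.2   0.  100. ] [-1.   1.  -1.4] 14.6
[-46.1   0.  108. ] [-0.5  1.7 -1. ] 14.93
```

View pics/lift.png

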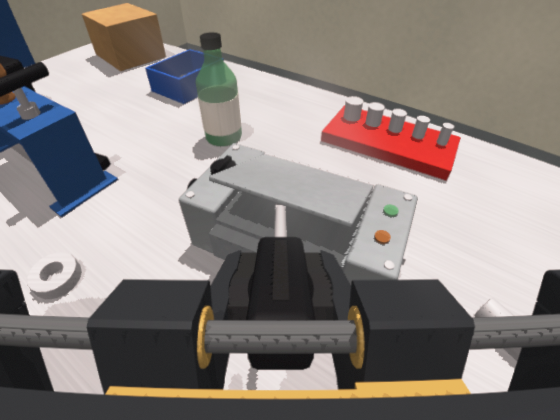

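The cover is raised, with its front edge now at about (215,180)–(355,212) and the blade at (280,207) underneath. I'll continue the arc.

Run:
```python
from pry import *
for p in pts[5:]:
    manip.move_linear(tcp(p,B,PSI)[0],rate=.08); s=manip.state()
print(np.round(pts[-1],3),s["contact_force"],s["clock"])
e=np.array(pts[-1]); manip.move_linear(tcp(e+[-.04,0,.03],B,PSI)[0],rate=.15)
c=cap("wrist","open"); np.savez("open.npz",**c); P=cloud(c).reshape(-1,3); b=RB.inv().apply(P-O)
t=b[(abs(b[:,1])<.06)&(b[:,0]>.02)&(b[:,0]<.14)&(b[:,2]>.085)&(b[:,2]<.2)&((abs(b[:,1])>.02))]
print(len(t)); 
a=np.arctan2(t[:,2]-.073,-(t[:,0]-.05)); print("angles",np.percentile(a,[10,50,90]))
print(manip.state()["clock"])
```

```text
[0.081 0.    0.162] [-0.23103167 -0.12673377 -0.60552936] 18.7333
5519
angles [1.86730987 1.90860681 1.92442827]
19.2667
```

View pics/open.png

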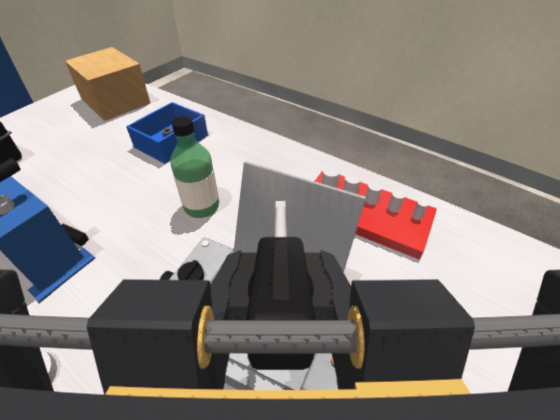

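The cover stands open at about 1.91 rad with the blade clear of it (tip at about (281,205)). Next I'll go vertical over the channel and locate it by depth.

Run:
```python
from pry import *
manip.move_linear(tcp([-.06,0,.25],B,PSI)[0],rate=.25)
p,r=tcp([-.006,0,.20],0); manip.move_pose(p,r)
manip.move_linear(tcp([-.006,0,.11],0)[0],rate=.2)
s=manip.state(); print(s["clock"],np.round(s["joint_pos"],2),s["gripper_width"],s["contact_force"])
c=cap("wrist","chan"); np.savez("chan.npz",**c); b=RB.inv().apply(cloud(c).reshape(-1,3)-O)*1000
for y0 in range(-60,60,8):
    s=b[(b[:,1]>=y0)&(b[:,1]<y0+8)&(abs(b[:,0])<40)]
    d=s[(s[:,2]>45)&(s[:,2]<59)]; e=s[(s[:,2]>60)&(s[:,2]<72)]
    print(y0,len(d),np.round(np.percentile(d[:,0],[2,50,98]),1) if len(d)>5 else "", np.round(np.median(d[:,2]),1) if len(d) else "", np.round(np.median(e[:,2]),1) if len(e) else "")
d=b[(b[:,2]>45)&(b[:,2]<58)&(abs(b[:,0]+5)<14)&(abs(b[:,1])<62)]
print("y ext",np.percentile(d[:,1],[.5,99.5]),rect(d[:,:2]/1000))
k=b[(abs(b[:,1])<8)&(abs(b[:,0]+6)<9)&(b[:,2]>95)&(b[:,2]<140)]; i=np.argsort(k[:,2])[:8]; print("tip",np.round(k[i],1))
cv2.imwrite("pics/chanc.png",cv2.resize(c["image"][130:290,170:390],None,fx=3.6,fy=3.6))
```

```text
22.0 [-0.23  0.11  1.81  0.    1.23  1.16] 0.023388628034341295 [ 0.38497067 -0.49380892 -1.69028229]
-60 0   65.4
-52 76 [-12.1  -7.9  -3.2] 51.7 65.4
-44 82 [-12.2  -8.6  -3.4] 51.8 65.5
-36 85 [-12.2  -8.8  -3.5] 51.5 65.4
-28 83 [-12.2  -8.8  -3.5] 51.6 65.4
-20 84 [-12.2  -8.6  -3.6] 51.6 65.5
-12 76 [-12.3  -8.8  -3.5] 51.5 65.4
-4 80 [-12.3  -8.3  -3.5] 51.6 65.5
4 84 [-12.3  -8.7  -3.5] 51.7 65.4
12 80 [-12.2  -8.8  -3.6] 51.6 65.5
20 80 [-12.2  -8.2  -3.5] 51.5 65.4
28 82 [-12.1  -8.6  -3.4] 51.7 65.4
36 81 [-12.1  -8.5  -3.4] 51.7 65.4
44 70 [-12.1  -7.9  -3.5] 51.9 65.5
52 0   65.5
y ext [-50.32178152  49.83544442] [ -7.7  -0.3 100.6   9.7  89.5]
tip [[ -6.3  -3.5 110.2]
 [ -6.2   2.4 110.3]
 [ -6.1  -2.7 110.7]
 [ -6.    1.5 111.1]
 [ -6.    0.7 111.2]
 [ -5.9  -1.  111.3]
 [ -5.9  -1.8 111.3]
 [ -5.9  -4.3 111.4]]
```

View pics/chanc.png

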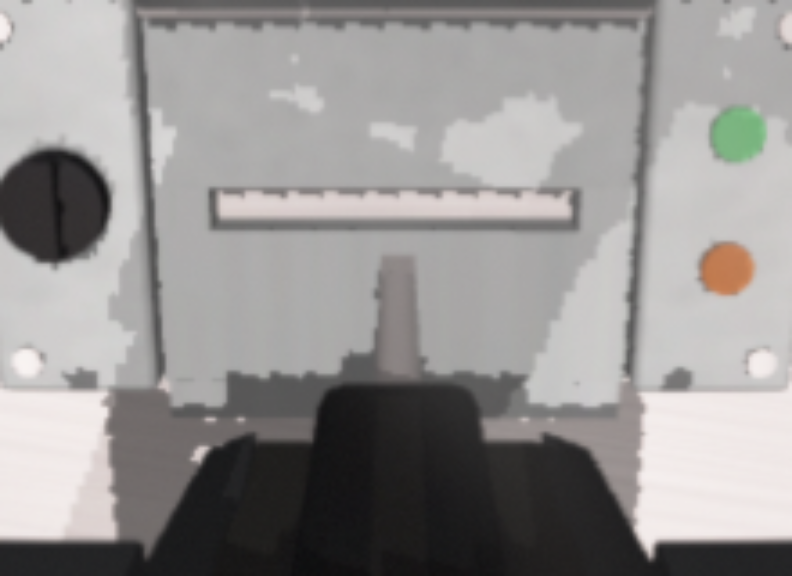

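The channel shows as a bright slot at crop (212–578, 190–228) with the blade end at (397,258). By depth its centre is at box x −6.2 mm, y about −0.2 mm, floor 51.7 mm. Now I'll probe along it with force-guarded presses.

```bash
cat > probe.py <<'E'
from h import *
X=-.0062
f0=manip.state()["contact_force"][2]
def go(y,z,rate=.08):
    manip.move_linear(tcp([X,y,z],0)[0],rate=rate); s=manip.state()
    return s["contact_force"][2]-f0, RB.inv().apply(s["tool_pos"]-O)[2]-L, s["clock"]
def press(y,z,zmin,fmax,step):
    while True:
        f,zz,t=go(y,z)
        if f>fmax or z<=zmin+1e-6: return f,zz,z,t
        z=max(z-step,zmin)
E
python3 - <<'E'
from probe import *
y=-.028
go(y,.11,.2); print(go(y,.056,.1))
f,zz,z0,t=press(y,.054,.041,7,.001); print("first",f,zz,z0,t)
if z0>.046:
  for y in np.arange(-.021,.0285,.007):
    go(y-.007,z0+.002); go(y,z0+.002)
    f,zz,z,t=press(y,z0,z0-.002,12,.001)
    print(np.round([y*1e3,f,zz*1e3,z*1e3,t],2))
    if f<8 and z<=z0-.0019: print("FOUND",y); break
E
```

```text
(np.float64(0.4758060142738497), np.float64(0.05612672826348758), 23.0333)
first 9.234969452099936 0.04226165553888686 0.041 26.5333
```

The first spot already sank about 10 mm. I'll press to the stop and confirm.

Run:
```python
from probe import *
import probe
probe.f0=-1.2
y=-.028
for z in (.0405,.040,.0395,.039,.038):
    r=go(y,z); print(z,np.round(r,4))
    if r[0]>24: break
go(y,.054,.1); go(y,.11,.2); 
s=manip.state(); c=cap("wrist","after"); b=RB.inv().apply(cloud(c).reshape(-1,3)-O)*1000
d=b[(b[:,0]>-11.5)&(b[:,0]<-5)&(abs(b[:,1])<50)&(b[:,2]<60)]
for y0 in range(-46,46,4):
    q=d[(d[:,1]>=y0)&(d[:,1]<y0+4)]; print(y0,np.round(np.percentile(q[:,2],[10,50]),1) if len(q)>3 else len(q),end="; ")
k=b[(abs(b[:,1]+28)<8)&(abs(b[:,0]+6)<9)&(b[:,2]>90)&(b[:,2]<140)]; i=np.argsort(k[:,2])[:6]; print("\ntip",np.round(k[i],1),s["clock"],s["gripper_width"])
cv2.imwrite("pics/afterc.png",cv2.resize(c["image"][130:290,170:390],None,fx=3.6,fy=3.6))
```

```text
0.0405 [11.2174  0.0422 26.7833]
0.04 [12.8014  0.0422 27.0333]
0.0395 [15.4387  0.0421 27.2833]
0.039 [16.7281  0.042  27.5333]
0.038 [18.9759  0.0419 27.7833]
-46 [50.8 51.4]; -42 [50.3 51.2]; -38 [40.5 41.4]; -34 [40.6 41.6]; -30 [40.6 41.3]; -26 [40.5 41. ]; -22 [50.5 51.6]; -18 [50.5 51.6]; -14 [50.5 51.4]; -10 [51.  51.6]; -6 [50.8 51.3]; -2 [50.5 51.4]; 2 [50.7 51.8]; 6 [50.7 51.7]; 10 [50.8 51.7]; 14 [50.6 51.5]; 18 [51.  51.6]; 22 [50.6 51.3]; 26 [50.5 51.6]; 30 [50.7 51.6]; 34 [50.6 51.1]; 38 [50.8 51.6]; 42 [50.7 51.6]; 
tip [[ -6.2 -29.2 110. ]
 [ -6.1 -25.  110.3]
 [ -6.1 -30.9 110.3]
 [ -6.1 -28.4 110.4]
 [ -6.  -31.7 110.5]
 [ -6.  -26.7 110.5]] 28.525 0.02356720527625576
```

View pics/afterc.png

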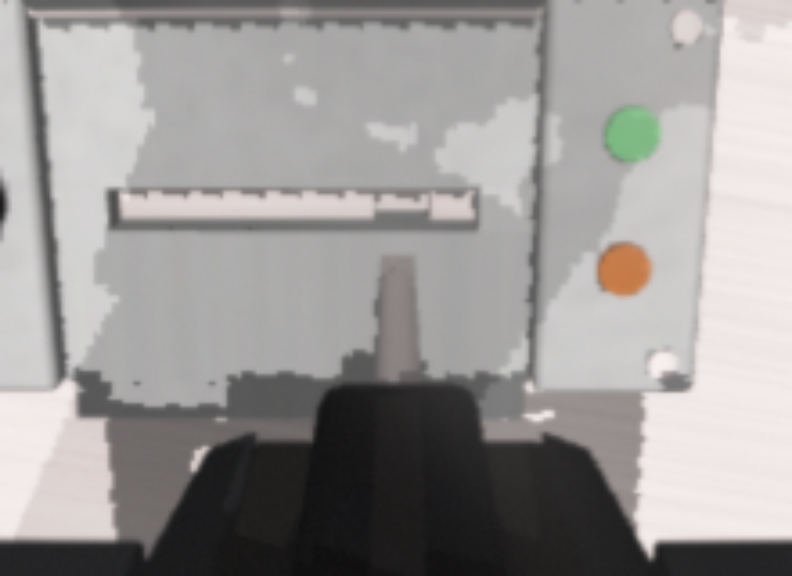

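The plunger, now the dark notch at crop (375–430, 200), reads 41.4 mm against 51.5 mm for the floor. It is fully in, and the tool hasn't slipped. Now to return it to the rack.

Run:
```python
from h import *
p,r=tcp([-.0062,-.028,.25],0); manip.move_linear(p,rate=.25)
r=down(np.radians(-1.5)).as_rotvec()
manip.move_pose([.483,.368,.365],r); f0=manip.state()["contact_force"]
ok=True
for z in (.25,.235,.21,.17,.135,.1295,.1285):
    manip.move_linear([.483,.368,z],rate=.12); s=manip.state(); f=s["contact_force"]-f0
    print(z,np.round(f,1),round(s["clock"],2))
    if np.abs(f).max()>(8 if z>.13 else 15): ok=z<.1305; break
if ok:
    manip.set_gripper(.05); manip.move_linear([.483,.368,.25],rate=.15)
    c=cap("wrist","hung"); P=cloud(c); Z=np.nan_to_num(P[...,2]); m=(Z>.172)&(Z<.195); m[265:]=0
    for st,q in comps(c,P,m,60): print(rect(q[:,:2]),np.percentile(q[:,2],[10,50,90]))
    c=cap("top","top2"); print(manip.state()["clock"])
    a=cv2.imread("pics/top1.png"); cv2.imwrite("pics/fin.png",np.hstack([c["image"][90:310,120:460],cv2.resize(cap("side")["image"],(293,220))]))
```

```text
0.25 [-0.4  0.1  0.1] 32.26
0.235 [ 0.  -0.3  0.7] 32.53
0.21 [ 0.2  0.2 -0.5] 32.89
0.17 [0.1 0.2 0.4] 33.38
0.135 [0.4 0.1 0.3] 33.82
0.1295 [ 0.7 -0.8  0.4] 34.07
0.1285 [ 0.5 -0.2  0.4] 34.32
[482.5 367.3  23.4  25.2  88.1] [0.17936889 0.18292726 0.18406883]
35.9333
```

View pics/fin.png

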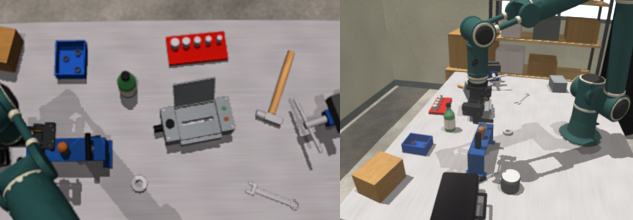

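The screwdriver hangs in its own hole (top at 483, 367 mm, z 0.183, the same as before). The cover is open at about (195,93), and the bystanders are unmoved. I'm handing the job in.

Run:
```python
from h import *
manip.move_linear([.483,.368,.33],rate=.2); manip.dwell(.3)
print(order.close_job(), manip.state()["clock"])
```

```text
the job is handed in; nothing more can be done
the job is handed in; nothing more can be done
```

The job is handed in at about 37 s of the 72 s limit: cover open at about 1.9 rad, reset plunger found and pushed the full 10 mm, screwdriver back in its own hole, and nothing else seen to have moved.

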